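# Tighten the walled-in hold-down nut with the ring spanner

### The job

Tighten the hold-down that clamps the violin neck blank: fit the ring spanner on the hexagon nut between the two side walls and turn it clockwise (seen from above), stroke by stroke, lifting and reseating it whenever the swing runs out, until the nut takes up hard on the brass collar and carries the collar round by about 10 degrees (at least 5, never more than 15). Turn the nut with the spanner only, never with the fingers, do not force the spanner against the walls or jam it down hard, then lay the spanner flat on the bench well away from the hold-down and leave the other things where they are.

Things in the scene. Friction and masses are not known exactly. Their poses are not given: they have to be found in the camera images.
- holddown: Fixed steel hold-down: base plate 205 x 150 x 14 mm. Origin on the bench, on the nut's vertical axis. Its -x points roughly to the robot; the wooden neck blank lies under the strap on its +x side (303 mm along y, x about +81 mm). The strap's top is 68 mm above the bench. Place and yaw vary.
- walls: The hold-down's two grey side walls: x -50 to +50 mm, 10 mm thick, inner faces at y = -63 and +63 mm, tops 108 mm above the bench; origin and axes as holddown. The seated spanner's handle can swing about 46 degrees either side of the fixture's -x axis before it meets the front edge of a wall.
- nut: Flanged hexagon nut; origin on its axis, 76 mm above the bench. Normals of the six flats lie along its x axis and every 60 degrees from it. It takes about 0.2 N m to turn while it runs free, and does not rise or sink. How far it must turn before it is tight is unknown (100 to 132 degrees), so one stroke is not enough.
- nut_seat (a point): Top of the nut's round flange (29 mm radius), on the axis, 80 mm above the bench: the underside of the seated spanner rests here. The hexagon above it is 40 mm across flats and 16 mm high (its top 6 mm tapering to 34 mm as a lead-in); a stud end of 11 mm radius ends 21 mm above the seat. Axes turn with the nut.
- shoe (a joint): How far the brass pressure shoe at the strap's far end is pressed down (m), 0 at first; wanted 0.00004 to 0.000135, too little to measure. The brass collar under the nut (64 mm disc, short pointer) presses it, 0.5 mm per rad. The collar rests while the nut runs free and turns with it once it is tight, which is felt as a rise to 0.7 N m, plus 2 N m per rad; it stays where left.
- spanner: Loose steel ring spanner, 222 mm long, 20 mm high, 0.17 to 0.31 kg, flat on the bench. Origin: centre of the hexagon ring at its underside; z up, handle along -x. Ring open above and below, 41.6 mm across flats (0.8 mm clearance all round, about 4 degrees of play either way), 62 mm outside. It fits when the yaws of spanner and nut agree modulo 60 degrees.
- handle (a point): Middle of the grip part of the spanner's straight handle, at x = -125, z = 10 mm from the spanner's origin; same axes. From x = -30 to -168 mm the handle is 14 mm wide and 18 mm high (z 1 to 19 mm); its square end reaches x = -191 mm and is 20 mm wide and high.
- finger_plane: Small brass finger plane, 60 mm long, a bystander; origin under its middle.
- spool_clamp: Turned wooden spool clamp lying on its side, 68 mm long, a bystander; origin under its middle.
- sanding_block: Cork-coloured sanding block 46 x 90 x 27 mm beyond the hold-down, a bystander; origin under its middle.
- gouge: Gouge with a dark wooden handle, 284 mm long, lying across the bench near the robot, a bystander; origin under its middle.

How it is judged (in metres and radians):
On the way, in this order (a step that is already met when the one before it is completed fails the run):
1. the ring spanner is seated on the nut, fully down (horizontal distance between spanner and nut_seat below 0.004 m and z of spanner in the frame of nut_seat between -0.005 and 0.005 m), for 0.1 s.
2. with the spanner seated, the nut is tight and has turned the collar by 0.08 to 0.27 rad (shoe pressed 0.04 to 0.135 mm) (all of step 1 and value of joint shoe between 4e-05 and 0.000135 m), for 0.1 s.
At the end, for the whole second after the job is handed in: The collar stands between 0.08 and 0.27 rad (shoe pressed 0.04 to 0.135 mm), and the spanner lies flat (within 0.08 rad) and at rest on the bench, released, its ring more than 140 mm from the nut's axis (value of joint shoe between 4e-05 and 0.000135 m and height (world z) of spanner below 0.008 m and angle between spanner's own z axis and vertical below 0.08 rad and horizontal distance between spanner and holddown above 0.14 m and linear speed of spanner below 0.02 m/s); the robot touches nothing.
It fails at once if the collar is turned beyond 0.27 rad, the shoe pressed over 0.135 mm (overtightened) (value of joint shoe above 0.000135 m).
It fails at once if the fingers push on the nut (over 2 N) (contact force between the fingers and nut above 2 N).
It fails at once if the spanner is forced against the side walls (over 15 N) (contact force between spanner and walls above 15 N).
It fails at once if the spanner is jammed on the nut (over 100 N, summed over its contacts) (contact force between spanner and nut above 100 N).
It fails at once if a bystander (finger plane, spool clamp, sanding block or gouge) is shifted by more than 20 mm (distance of any of finger_plane, spool_clamp, sanding_block, gouge from where it was at the start of the episode above 0.02 m).
It also fails if it takes over 72 s, if anything falls off the work surface, if the arm or the gripper's body presses on something with over 40 N, if the wrist force passes 120 N, or if a joint passes its speed limit or range.

### The arm

A 6-joint arm with a two-finger parallel gripper is mounted at the origin on the work surface; the furniture and walls round the work are solid. World frame = base frame: x ahead of the robot, y to its left, z up, the work surface at z = 0. Lengths are in m, angles in degrees, forces in N, time in s.
With the tool pointing down it reaches from about 0.325 to 0.775 m from the base axis. Payload 5.5 kg.
Tool frame: the origin (TCP) lies at the very end of the fingers, on their centre line; the grasp point (between the pads) lies bot.grasp_offset behind it (bot.grasp_offset is the distance from the TCP to the grasp point, in m); z points along the fingers, y is the line along which they close (so a half turn about z gives the same grasp; the last joint's range is limited). The gripper opens to 85 mm and grips with 20 to 120 N. Pads are 22 mm wide; open, the fingers measure 114 mm over their backs; the gripper's body (76 mm by 85 mm) begins 54 mm behind the grasp point. The pads swing forward as they close: fully open they stand 13 mm farther back than shut.
Start: joints at [-80.541, 5.22, 70.514, -0, 104.267, -3.249], TCP at [0.132, -0.585, 0.231] pointing down, gripper open.
Joint ranges: [-164.24, 164.24], [-49.07, 125.15], [9.68, 141.18], [-86.29, 266.29], [3.28, 154.24], [-151.56, 151.56]. Speed limits (degrees/s): [147.25, 147.25, 172.46, 180, 180, 180].

### API

Orientations are given as [roll, pitch, yaw] about the fixed x, y, z axes, in that order (R = Rz(yaw) Ry(pitch) Rx(roll)).
In Python, from cell import bot, imaging gives the robot as it stands.
- The arm moves only by the shell command python3 -m creep 'ROWS' [FORCE]. ROWS is JSON, a list of rows, each a list of 3 entries, a list of its own where there are three numbers: the opening, from -1 (shut) to 1 (fully open), then the shift along the tool's x, y, z in cm, then the turn, a rotation vector about the tool's x, y, z in degrees. A call has 1 to 12 rows; each row shifts and turns the commanded pose from where the row before left it, along the tool's axes as they then stand; what a row does not reach is not made up. A row lasts 1/10 s, in which the tool goes at most 50 mm and 8.59 degrees, less where a joint would pass 70% of its speed; a pose out of reach is approached as far as the arm can. A call is refused whole if a number of a shift passes 5 or a number of a turn 8.59, either way. A call with a gripper value outside its range is refused whole. The fingers move at their own pace and stop on an object; FORCE is the grip in N (left out, the last holds). Time passes only in rows, so rows that do not move let the fingers close. It gives the time, the measured TCP pose, the force, the opening and the grip force at its end, in the units of the state.
- bot.get_state(): the state, without advancing time (a new reading comes with each control period).
- imaging.snapshot(name): name is "side" or "top" or "wrist"; returns (picture, depth): 400x640x3 uint8, blue, green, red; 400x640 float32, m along the optical axis (not along the pixel's ray), 0 where there is no reading.
- imaging.calibration(name): a dict with "camera_matrix" (3x3 intrinsics, pixels), "rvec" (rotation vector, rad) and "tvec" (3), from world to camera coordinates, as OpenCV has them. Camera axes: x right, y down, z forward; pixel columns grow to the right and rows downward; lengths in m; the calibration is good to about 2 mm. A picture is of the moment at which its call begins: read the wrist's pose just before it. calibration takes no time and is no camera call; for the wrist camera it gives the pose at the moment of the call.
- bot.close_job(): hands the job in; it is judged then, once.
The state is a dict: "time": time; "qpos": joint angles; "qvel": joint speeds; "effort": joint torques, N m; "position": TCP position; "tcp_rot": TCP orientation; "force": force on the tool from outside, world axes, zero at the start; "moment": the same for the moment, N m; "opening": finger opening in m; "gripper_force": force on a finger pad.
Only numpy, scipy, OpenCV 4.12 (cv2) and the standard library are available. Lean on these libraries where they do the work, as an engineer would, in place of code of your own. Each camera call takes 0.05 s, during which the arm holds its last target. There are 200 camera calls.

## Working session

There is one attempt and no reset: what is moved stays moved. The work goes in short steps, Python scripts to look and compute and a shell command to move; the robot and the scene stay as the last step left them, time stands still between calls to the robot, and variables do not carry over. Pictures are saved under pics/ and viewed, at most 10 in all, crops included, and the job is handed in when it is done.

```bash
mkdir -p pics; ls; python3 - <<'E'
from cell import bot, imaging
import cv2,numpy as np
print(bot.get_state(), bot.grasp_offset)
for n in ["top","side"]:
    p,d=imaging.snapshot(n); cv2.imwrite(f"pics/{n}0.png",p); np.save(f"pics/{n}0.npy",d)
    c=imaging.calibration(n); print(n,c)
E
```

```text
pics
{'time': 0.0, 'qpos': array([-8.05398395e+01,  5.26418530e+00,  7.05833112e+01, -1.22855966e-03,
        1.04267459e+02, -3.24851602e+00]), 'qvel': array([ 0.01569846, -0.05245962,  0.03022496,  0.00244246,  0.06338408,
        0.02292649]), 'effort': array([ 6.53033258e-04, -4.58731914e+01, -4.18023634e+01, -4.11402777e-05,
        1.16203265e-02, -1.68942739e-05]), 'position': array([ 0.13194105, -0.58501285,  0.23012552]), 'tcp_rot': array([-1.79885161e+02, -5.32483106e-03,  1.27083696e+01]), 'force': array([0.33030755, 0.22366118, 0.68708257]), 'moment': array([-0.01207661,  0.01599598, -0.03325191]), 'gripper_force': 0.0, 'opening': 0.08515670493180086} 0.0187
top {'camera_matrix': array([[422.86920187,   0.        , 320.29278078],
       [  0.        , 422.86920187, 200.88670815],
       [  0.        ,   0.        ,   1.        ]]), 'rvec': array([ 2.13522173, -2.08527858,  0.22086472]), 'tvec': array([-0.12341374,  0.50240735,  0.85558607])}
side {'camera_matrix': array([[453.84232077,   0.        , 319.54681453],
       [  0.        , 453.84232077, 202.68168339],
       [  0.        ,   0.        ,   1.        ]]), 'rvec': array([ 0.52529202, -2.62718096,  1.27242996]), 'tvec': array([0.44324167, 0.26115535, 0.77974054])}
```

View pics/top0.png

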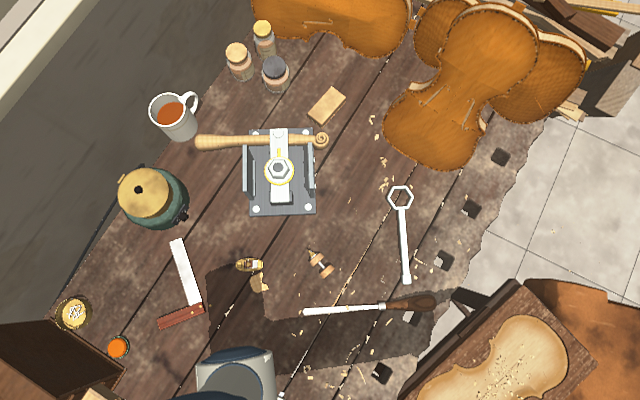

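The top view shows the spanner ring at about (400,197) with its handle end at (407,283), the nut at about (279,170), and the gouge at y≈308. I'll enlarge the nut and spanner next.

```bash
cat > h.py <<'E'
from cell import bot, imaging
import cv2,numpy as np
def ray(n,u,v,z,c=None):
    c=c or imaging.calibration(n); K=c["camera_matrix"]; R=cv2.Rodrigues(c["rvec"])[0]; t=np.ravel(c["tvec"])
    p=cv2.undistortPoints(np.array([[[u,v]]],float),K,None).ravel(); d=R.T@np.r_[p,1]; o=-R.T@t
    return o+d*(z-o[2])/d[2]
def pix(n,P,c=None):
    c=c or imaging.calibration(n); return cv2.projectPoints(np.array(P,float).reshape(-1,3),c["rvec"],c["tvec"],c["camera_matrix"],None)[0][:,0]
E
python3 - <<'E'
from h import *
p=cv2.imread("pics/top0.png")
a=cv2.resize(p[120:220,230:330],(600,600),interpolation=cv2.INTER_CUBIC)
b=cv2.resize(p[180:295,370:440],None,fx=5,fy=5,interpolation=cv2.INTER_CUBIC)[:575]
b=cv2.copyMakeBorder(b,0,25,0,0,cv2.BORDER_CONSTANT)[:, :200+150]
im=np.hstack([a,b]); im=cv2.resize(im,None,fx=800/im.shape[1],fy=800/im.shape[1]); print(im.shape,800/950)
cv2.imwrite("pics/crop1.png",im)
print(ray("top",279,168,.1),ray("top",400,197,.02),ray("top",407,283,.02))
E
```

```text
(505, 800, 3) 0.8421052631578947
[ 0.56267673 -0.02462904  0.1       ] [ 0.52530443 -0.28910486  0.02      ] [ 0.33698125 -0.30112525  0.02      ]
```

View pics/crop1.png

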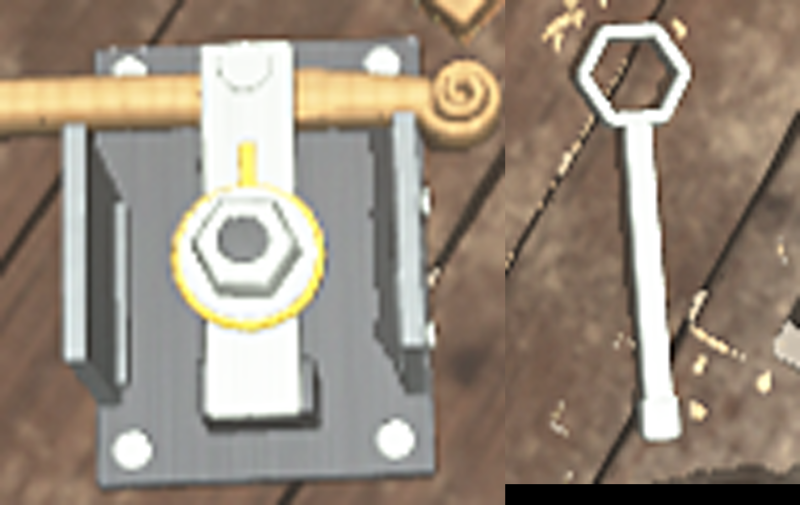

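The enlarged crop puts the nut's hexagon top at about (278.5,167.5), the ring centre at (400.6,197.6) and the handle end at (407,279). The nut's vertices point left and right, so its flats face ±x. I'll move above the handle and look with the wrist camera.

```bash
python3 -m creep '[[1,[3.6,-2.45,0],[0,0,0]],[1,[3.6,-2.45,0],[0,0,0]],[1,[3.6,-2.45,0],[0,0,0]],[1,[3.6,-2.45,0],[0,0,0]],[1,[3.6,-2.45,0],[0,0,0]],[1,[3.6,-2.45,0],[0,0,0]],[1,[3.6,-2.45,0],[0,0,0]],[1,[3.6,-2.45,0],[0,0,0]],[1,[3.6,-2.45,0],[0,0,0]],[1,[0,0,0],[0,0,4.5]],[1,[0,0,0],[0,0,4.5]],[1,[0,0,0],[0,0,0]]]' 80
python3 - <<'E'
from h import *
c=imaging.calibration("wrist"); p,d=imaging.snapshot("wrist"); cv2.imwrite("pics/w1.png",p)
np.save("pics/w1.npy",np.array([c],dtype=object))
s=bot.get_state(); print(s['position'],s['tcp_rot'],c)
for P in [(.525,-.289,.02),(.400,-.297,.02)]: print(pix("wrist",P,c))
E
```

```text
time: 1.3
position: [0.3997, -0.2984, 0.2308]
tcp_rot: [-180.0, 0.0, 3.7]
force: [-0.3, 0.2, 0.2]
opening: 0.0858
gripper_force: 0.0
[ 0.39953567 -0.29870885  0.23083975] [-1.79969115e+02  3.45072982e-02  3.82518089e+00] {'camera_matrix': array([[291.22755067,   0.        , 318.45824641],
       [  0.        , 291.22755067, 194.91675048],
       [  0.        ,   0.        ,   1.        ]]), 'rvec': array([-2.1051656 ,  1.97100997,  0.32663742]), 'tvec': array([-0.32491563,  0.31603188,  0.50321116])}
[[316.62985628  54.12630464]]
[[316.64329418 165.27572988]]
```

View pics/w1.png

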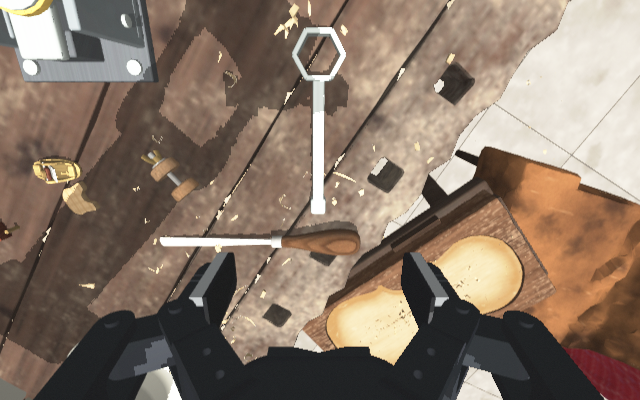

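The wrist view shows the ring at about (319.5,53.5), the handle running straight down to its end at (318,212), and the gouge beyond that at row ~240.

```bash
python3 - <<'E'
from h import *
c=np.load("pics/w1.npy",allow_pickle=True)[0]
for u,v,z in [(319.5,53.5,.02),(319,85,.019),(318,199,.019),(318,207,.02),(318,238,.01)]: print(ray("w",u,v,z,c))
for u,v in [(400.6,197.6),(407,279.3)]: print(ray("top",u,v,.02))
E
```

```text
[ 0.52583348 -0.29211888  0.02      ]
[ 0.49337899 -0.29372629  0.019     ]
[ 0.35537088 -0.30160603  0.019     ]
[ 0.34467658 -0.3023068   0.02      ]
[ 0.29466166 -0.30556264  0.01      ]
[ 0.52396333 -0.29042273  0.02      ]
[ 0.34477606 -0.30127443  0.02      ]
```

```bash
python3 -m creep '[[1,[0,0,4.5],[0,0,0.4]],[1,[0,0,4.5],[0,0,0]],[1,[0,0,4.5],[0,0,0]],[1,[0,0,4.5],[0,0,0]],[1,[0,0,3.7],[0,0,0]],[1,[0,0,1],[0,0,0]],[-1,[0,0,0],[0,0,0]],[-1,[0,0,0],[0,0,0]],[-1,[0,0,0],[0,0,0]],[-1,[0,0,0],[0,0,0]],[-1,[0,0,0],[0,0,0]],[-1,[0,0,0],[0,0,0]]]' 80
```

```text
time: 2.55
position: [0.4004, -0.2994, 0.0062]
tcp_rot: [179.9, -0.1, 3.3]
force: [-1.7, 1.3, 6.7]
opening: 0.0116
gripper_force: 80.3
```

```bash
python3 -m creep '[[-1,[0,0,-2],[0,0,0]],[-1,[0,0,-4.4],[0,0,0]],[-1,[0,0,-4.4],[0,0,0]],[-1,[0,0,-4.4],[0,0,0]],[-1,[0,0,-4.4],[0,0,0]],[-1,[1,-3.75,-2],[0,0,0]],[-1,[1,-3.75,-1],[0,0,0]],[-1,[1,-3.75,-1],[0,0,0]],[-1,[1,-3.75,0],[0,0,0]],[-1,[1,-3.75,0],[0,0,0]],[-1,[0,0,0],[0,0,0]],[-1,[0,0,0],[0,0,0]]]' 115
python3 - <<'E'
from h import *
c=imaging.calibration("wrist"); s=bot.get_state(); p,d=imaging.snapshot("wrist"); cv2.imwrite("pics/w2.png",p)
np.save("pics/w2.npy",np.array([c,s],dtype=object)); np.save("pics/w2d.npy",d)
print(s['position'],s['tcp_rot'],s['force'],s['moment'])
R=cv2.Rodrigues(c["rvec"])[0]; print(-R.T@np.ravel(c["tvec"]),R)
E
```

```text
time: 3.75
position: [0.4385, -0.1083, 0.2401]
tcp_rot: [180.0, 0.0, 3.4]
force: [-0.3, 0.5, -3.0]
opening: 0.0102
gripper_force: 115.4
[ 0.43854785 -0.10825887  0.24006736] [1.79979648e+02 3.52405912e-02 3.43667628e+00] [-0.29506266  0.51611153 -2.97116863] [-0.03428765  0.0922871   0.00587167]
[ 0.52067028 -0.10398683  0.38362556] [[ 6.06471693e-02 -9.98158816e-01  9.47770009e-04]
 [-9.44815935e-01 -5.70998048e-02  3.22587137e-01]
 [-3.21939077e-01 -2.04594649e-02 -9.46539297e-01]]
```

View pics/w2.png

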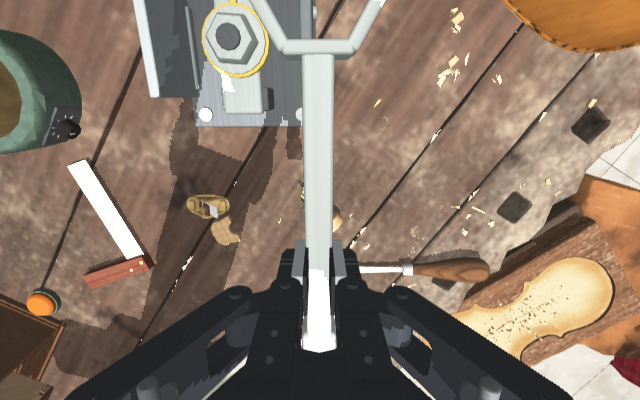

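The spanner is held straight, with its ring cut off by the top edge (columns 262–375). The nut is at about (229,37). I'll enlarge that strip.

```bash
python3 - <<'E'
from h import *
p=cv2.imread("pics/w2.png"); 
cv2.imwrite("pics/crop2.png",np.vstack([cv2.resize(p[0:90,195:395],None,fx=4,fy=4,interpolation=cv2.INTER_CUBIC)]))
E
```

```text
(no output)
```

View pics/crop2.png

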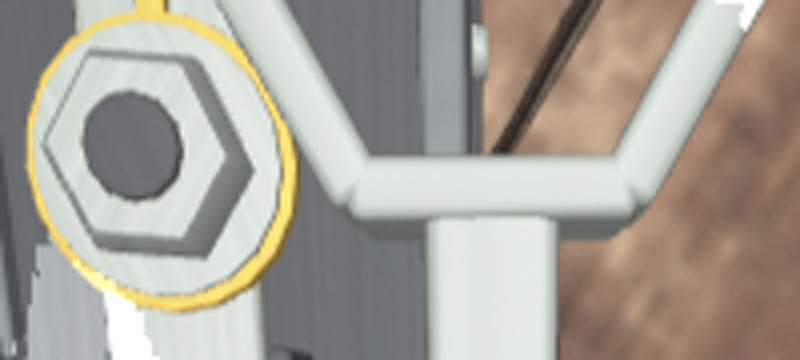

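```bash
python3 - <<'E'
from h import *
c,s=np.load("pics/w2.npy",allow_pickle=True); d=np.load("pics/w2d.npy")
C=lambda a,b:(195+a/4-.375,b/4-.375)
V=[(88,50),(183,60),(227,153),(190,238),(97,236),(45,143)]
W=np.array([ray("w",*C(*v),.096,c) for v in V]); print(W.round(4)); print("mean",W.mean(0))
for i in range(3):
    e=W[i]-W[i+3]; print("diag",np.linalg.norm(e[:2]),np.degrees(np.arctan2(e[1],e[0])))
print("stud",ray("w",*C(132,145),.101,c)); print("top stud",ray("top",278.5,167.5,.1))
for z in (.24,.245,.25,.255):
    a,b=[ray("w",*C(x,157),z,c) for x in (370,618)]; e=(a-b)[:2]; m=(a+b)/2
    n=np.array([e[1],-e[0]])/np.linalg.norm(e); n*=np.sign(n[0]); print(z,np.linalg.norm(e),np.degrees(np.arctan2(n[1],n[0])),"centre",m[:2]+n*.0208)
K=c["camera_matrix"];R=cv2.Rodrigues(c["rvec"])[0]
for u,v in [(318,43),(318,70),(318,120),(318,180),(228,36),(245,40)]:
    P=np.linalg.inv(K)@[u,v,1]*d[v,u]; print(u,v,R.T@(P-np.ravel(c["tvec"])))
# handle edges directions
E
```

```text
[[ 0.5832 -0.0128  0.096 ]
 [ 0.5826 -0.0331  0.096 ]
 [ 0.5652 -0.0423  0.096 ]
 [ 0.5476 -0.0338  0.096 ]
 [ 0.5467 -0.0129  0.096 ]
 [ 0.5648 -0.0024  0.096 ]]
mean [ 0.56501103 -0.02289754  0.096     ]
diag 0.04133558707688903 30.521918515311985
diag 0.04112436331756514 -29.399828940417787
diag 0.039887483868221364 -89.33209261489154
stud [ 0.56474189 -0.02293744  0.101     ]
top stud [ 0.56372671 -0.02354775  0.1       ]
0.24 0.027315637260007426 3.4859161097016296 centre [ 0.56507004 -0.10127641]
0.245 0.026364704941970716 3.48591610970156 centre [ 0.56424713 -0.10132674]
0.25 0.025413772623934006 3.485916109701734 centre [ 0.56342422 -0.10137706]
0.255 0.024462840305897297 3.485916109701662 centre [ 0.5626013  -0.10142739]
318 43 [ 0.54047411 -0.10272353  0.25438204]
318 70 [ 0.53067069 -0.10331358  0.25326503]
318 120 [ 0.51060491 -0.10452208  0.25243012]
318 180 [ 0.48361835 -0.10614844  0.25322332]
228 36 [ 0.5645001  -0.02355954  0.10205903]
245 40 [ 0.56303813 -0.0369356   0.09706705]
```

```bash
python3 -m creep '[[-1,[0,0,0],[0,0,2.9]],[-1,[0.1,-4.2,0],[0,0,0]],[-1,[0.2,-4.2,0],[0,0,0]],[-1,[0,0,4],[0,0,0]],[-1,[0,0,4],[0,0,0]],[-1,[0,0,3.5],[0,0,0]],[-1,[0,0,0],[0,0,0]],[-1,[0,0,0],[0,0,0]],[-1,[0,0,0],[0,0,0]]]'
python3 - <<'E'
from h import *
B=[(132,450),(395,438),(383,62),(130,68)]
P=np.array([ray("top",230+x/5.053,120+y/5.053,.018)[:2] for x,y in B]); print(P)
for a,b in [(0,3),(1,2)]: e=P[b]-P[a]; print(np.degrees(np.arctan2(e[1],e[0])))
e=P[0]-P[1]; print(np.degrees(np.arctan2(e[1],e[0]))-90)
print(ray("top",230+240/5.053,120+145/5.053,.075))
c=imaging.calibration("wrist"); p,d=imaging.snapshot("wrist"); np.save("pics/w3.npy",np.array([c],dtype=object))
cv2.imwrite("pics/w3.png",cv2.resize(p[0:110,230:410],None,fx=4,fy=4,interpolation=cv2.INTER_CUBIC))
s=bot.get_state(); print(s['position'],s['tcp_rot'],s['force'])
E
```

```text
time: 4.7
position: [0.4423, -0.0257, 0.1281]
tcp_rot: [180.0, -0.2, 0.3]
force: [0.5, -0.2, -0.6]
opening: 0.0107
gripper_force: 115.3
[[ 0.49065862  0.03083106]
 [ 0.49879205 -0.08469452]
 [ 0.67401908 -0.0740319 ]
 [ 0.66833185  0.04154335]]
3.4503081660275576
3.482174798525099
4.027188248300817
[ 0.6130639  -0.01682742  0.075     ]
[ 0.44241557 -0.02555553  0.12825635] [179.95961402  -0.25748414   0.35371846] [-0.03802487 -0.76229088 -3.08243315]
```

View pics/w3.png

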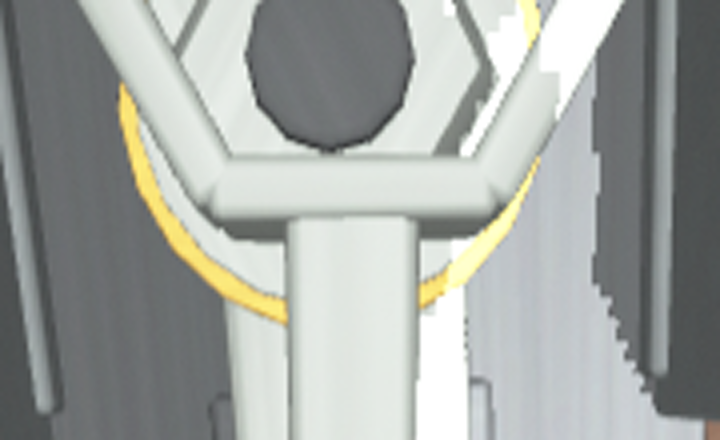

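The wrist crop shows the ring hovering over the nut. The ring's inner rear edge spans crop (230–480,157) and the stud is centred at about (330,66), so there is a small sideways offset that I'll work out.

```bash
python3 - <<'E'
from h import *
c=np.load("pics/w3.npy",allow_pickle=True)[0]
C=lambda a,b:(230+a/4-.375,b/4-.375)
print("stud",ray("w",*C(330,66),.101,c))
a,b=[ray("w",*C(x,157),.142,c) for x in (230,480)]; e=(a-b)[:2]; n=np.array([-e[1],e[0]])/np.linalg.norm(e); n*=np.sign(n[0])
print(np.linalg.norm(e),n,(a+b)[:2]/2+n*.0208)
E
```

```text
stud [ 0.56333464 -0.02259628  0.101     ]
0.024950966001850945 [0.9999772  0.00675319] [ 0.56675413 -0.02574104]
```

```bash
python3 -m creep '[[-1,[-0.25,-0.26,1],[0,0,-0.3]],[-1,[0,0,1],[0,0,0]],[-1,[0,0,0.4],[0,0,0]],[-1,[0,0,0.4],[0,0,0]],[-1,[0,0,0.3],[0,0,0]],[-1,[0,0,0],[0,0,0]]]'
```

```text
time: 5.35
position: [0.4389, -0.0225, 0.0942]
tcp_rot: [180.0, -0.1, 0.7]
force: [2.1, -1.5, -1.5]
opening: 0.0106
gripper_force: 115.5
```

```bash
python3 -m creep '[[-1,[0,0,0.3],[0,0,0]],[-1,[0,0,0.3],[0,0,0]],[-1,[0,0,0],[0,0,0]]]'
```

```text
time: 5.65
position: [0.4389, -0.0225, 0.0882]
tcp_rot: [180.0, -0.1, 0.7]
force: [2.1, -0.9, -1.3]
opening: 0.0108
gripper_force: 115.6
```

```bash
python3 -m creep '[[-1,[0,0,0.15],[0,0,0]],[-1,[0,0,0.15],[0,0,0]],[-1,[0,0,0],[0,0,0]]]'
```

```text
time: 5.95
position: [0.4389, -0.0224, 0.0854]
tcp_rot: [180.0, -0.1, 0.7]
force: [4.0, -2.6, -0.6]
opening: 0.0107
gripper_force: 115.7
```

```bash
python3 -m creep '[[-1,[0.05,0.05,0.1],[0,0,0]],[-1,[0,0,0],[0,0,0]],[-1,[0.02,-0.65,0],[0,0,3]],[-1,[0.02,-0.65,0],[0,0,3]],[-1,[0.02,-0.65,0],[0,0,3]],[-1,[0.02,-0.65,0],[0,0,3]],[-1,[0,0,0],[0,0,0]]]'; python3 -c "
from h import *
s=bot.get_state(); print(s['position'],s['tcp_rot'],s['force'],s['moment'])
t=np.radians(s['tcp_rot'][2]); print(s['position'][:2]+.1244*np.r_[np.cos(t),np.sin(t)])"
```

```text
time: 6.65
position: [0.4419, 0.0034, 0.0847]
tcp_rot: [180.0, -0.1, -11.3]
force: [1.8, -1.5, 1.0]
opening: 0.0108
gripper_force: 116.0
[0.44194211 0.00335678 0.08467587] [ 1.79995427e+02 -6.43088928e-02 -1.12752174e+01] [ 1.75768709 -1.46372346  1.01357066] [-0.35023161 -0.57161952 -0.20757372]
[ 0.5639411  -0.02096615]
```

```bash
python3 -m creep '[[-1,[0.07,-1.3,0],[0,0,6]],[-1,[0.07,-1.3,0],[0,0,6]],[-1,[0.07,-1.3,0],[0,0,6]],[-1,[0.07,-1.3,0],[0,0,6]],[-1,[0.02,-0.65,0],[0,0,3]],[-1,[0,0,0],[0,0,0]],[-1,[0,0,0],[0,0,0]]]'; cat > st.py <<'E'
from h import *
s=bot.get_state(); print(s['position'],s['tcp_rot'],s['force'],s['moment'])
t=np.radians(s['tcp_rot'][2]); print(s['position'][:2]+.1244*np.r_[np.cos(t),np.sin(t)])
E
python3 st.py
```

```text
time: 7.35
position: [0.466, 0.0558, 0.0845]
tcp_rot: [-180.0, 0.0, -38.1]
force: [1.9, 0.7, 2.9]
opening: 0.0106
gripper_force: 116.1
[0.46604447 0.05577929 0.08447031] [-1.79973104e+02  1.66069762e-03 -3.81269807e+01] [1.86402108 0.68860325 2.85211247] [-0.14777411 -0.5280807   0.0683101 ]
[ 0.56390303 -0.02102606]
```

```bash
python3 -m creep '[[-1,[0.02,0.76,0],[0,0,-3.5]],[-1,[0,0,0],[0,0,0]],[-1,[0,0,-1.5],[0,0,0]],[-1,[0,0,-1.5],[0,0,0]],[-1,[0.07,1.3,0],[0,0,-6]],[-1,[0.11,1.62,0],[0,0,-7.5]],[-1,[0.11,1.62,0],[0,0,-7.5]],[-1,[0.11,1.62,0],[0,0,-7.5]],[-1,[0.11,1.62,0],[0,0,-7.5]],[-1,[0.11,1.62,0],[0,0,-7.5]],[-1,[0.11,1.62,0],[0,0,-7.5]]]'; python3 -m creep '[[-1,[0.07,1.3,0],[0,0,-6]],[-1,[0.02,0.65,0],[0,0,-3]],[-1,[0,0,0],[0,0,0]],[-1,[0,0,0],[0,0,0]]]'; python3 st.py
```

```text
time: 8.45
position: [0.4433, -0.0562, 0.114]
tcp_rot: [-179.9, 0.1, 16.5]
force: [-0.1, 0.3, -2.9]
opening: 0.011
gripper_force: 115.3
time: 8.85
position: [0.4507, -0.0738, 0.1139]
tcp_rot: [-179.9, 0.1, 25.1]
force: [-0.4, 1.1, -3.3]
opening: 0.0102
gripper_force: 115.4
[ 0.45073914 -0.07381041  0.11392735] [-1.79910643e+02  7.64694536e-02  2.50844376e+01] [-0.42809685  1.05960227 -3.25551264] [-0.08896866  0.12208913  0.0691941 ]
[ 0.56340622 -0.0210706 ]
```

```bash
python3 -m creep '[[-1,[0.05,0,1],[0,0,0]],[-1,[0,0,0.5],[0,0,0]],[-1,[0,0,0.4],[0,0,0]],[-1,[0,0,0.2],[0,0,0]],[-1,[0,0,0],[0,0,0]]]'; python3 st.py
```

```text
time: 9.35
position: [0.4515, -0.0741, 0.0929]
tcp_rot: [180.0, 0.1, 25.2]
force: [-1.1, -2.3, -0.9]
opening: 0.0105
gripper_force: 115.5
[ 0.45149961 -0.07409167  0.09290756] [1.79992184e+02 5.07858397e-02 2.51840948e+01] [-1.07060827 -2.28285314 -0.91337291] [-0.47143693  0.10517173 -0.19872007]
[ 0.56407479 -0.02115597]
```

```bash
python3 -m creep '[[-1,[0,0,0.3],[0,0,0]],[-1,[0,0,0.3],[0,0,0]],[-1,[0,0,0.2],[0,0,0]],[-1,[0,0,0],[0,0,0]]]'; python3 st.py
```

```text
time: 9.75
position: [0.4518, -0.0742, 0.0853]
tcp_rot: [180.0, 0.0, 25.2]
force: [-2.7, -3.1, 0.1]
opening: 0.0106
gripper_force: 116.0
[ 0.45178199 -0.07415871  0.08526713] [1.79975404e+02 7.20950612e-03 2.51871723e+01] [-2.68572246 -3.12243311  0.05692781] [-0.6249885   0.22224308 -0.29744628]
[ 0.56435433 -0.02121696]
```

```bash
python3 -m creep '[[-1,[0.02,-0.65,0.05],[0,0,3]],[-1,[0.07,-1.3,0],[0,0,6]],[-1,[0.07,-1.3,0],[0,0,6]],[-1,[0.07,-1.3,0],[0,0,6]],[-1,[0.07,-1.3,0],[0,0,6]],[-1,[0.07,-1.3,0],[0,0,6]],[-1,[0,0,0],[0,0,0]]]'; python3 st.py;  python3 -m creep '[[-1,[0.07,-1.3,0],[0,0,6]],[-1,[0.07,-1.3,0],[0,0,6]],[-1,[0.07,-1.3,0],[0,0,6]],[-1,[0.07,-1.3,0],[0,0,6]],[-1,[0.02,-0.65,0],[0,0,3]],[-1,[0.02,-0.65,0],[0,0,3]],[-1,[0,0,0],[0,0,0]],[-1,[0,0,0],[0,0,0]]]'; python3 st.py
```

```text
time: 10.45
position: [0.441, -0.0031, 0.085]
tcp_rot: [-180.0, 0.0, -7.8]
force: [-4.2, -1.8, 1.1]
opening: 0.0105
gripper_force: 116.1
[ 0.44103103 -0.00313844  0.08504667] [-1.79992387e+02  1.79356718e-02 -7.77118259e+00] [-4.24034245 -1.84101684  1.10972331] [-0.46518607  0.30513675 -0.48409414]
[ 0.56428854 -0.01995946]
time: 11.25
position: [0.4661, 0.0555, 0.0848]
tcp_rot: [-180.0, 0.1, -37.6]
force: [-3.3, 0.9, 1.3]
opening: 0.0106
gripper_force: 116.1
[0.46609174 0.05551914 0.08483416] [-1.79963431e+02  6.24043927e-02 -3.75909225e+01] [-3.3445083   0.93090595  1.29001583] [ 0.06377922  0.26283594 -0.21824073]
[ 0.56466459 -0.0203673 ]
```

```bash
python3 -m creep '[[-1,[-0.04,0.76,0],[0,0,-3.5]],[-1,[0,0,0],[0,0,0]],[-1,[0,0,-1.5],[0,0,0]],[-1,[0,0,-1.5],[0,0,0]],[-1,[0.07,1.3,0],[0,0,-6]],[-1,[0.11,1.62,0],[0,0,-7.5]],[-1,[0.11,1.62,0],[0,0,-7.5]],[-1,[0.11,1.62,0],[0,0,-7.5]],[-1,[0.11,1.62,0],[0,0,-7.5]],[-1,[0.11,1.62,0],[0,0,-7.5]],[-1,[0.11,1.62,0],[0,0,-7.5]]]'; python3 -m creep '[[-1,[0.07,1.3,0],[0,0,-6]],[-1,[0.02,0.65,0],[0,0,-3]],[-1,[0,0,0],[0,0,0]],[-1,[0,0,0],[0,0,0]]]'; python3 st.py
```

```text
time: 12.35
position: [0.4453, -0.0567, 0.1157]
tcp_rot: [-180.0, -0.0, 17.0]
force: [0.1, -0.2, -1.7]
opening: 0.0105
gripper_force: 115.3
time: 12.75
position: [0.4523, -0.0741, 0.1152]
tcp_rot: [-180.0, -0.0, 25.6]
force: [0.3, 0.4, -2.0]
opening: 0.0103
gripper_force: 115.4
[ 0.45234386 -0.07414396  0.11520421] [-1.79978112e+02 -1.36681366e-02  2.56045649e+01] [ 0.29823765  0.42392915 -2.0428897 ] [-0.06752655  0.08667984 -0.0080136 ]
[ 0.56452754 -0.02038355]
```

```bash
python3 -m creep '[[-1,[-0.09,0.05,1],[0,0,0]],[-1,[0,0,0.5],[0,0,0]],[-1,[0,0,0.4],[0,0,0]],[-1,[0,0,0.3],[0,0,0]],[-1,[0,0,0.2],[0,0,0]],[-1,[0,0,0],[0,0,0]]]'; python3 st.py
```

```text
time: 13.35
position: [0.4517, -0.0753, 0.0906]
tcp_rot: [180.0, -0.0, 25.7]
force: [0.6, -2.2, -1.4]
opening: 0.0109
gripper_force: 115.5
[ 0.45173154 -0.07531001  0.0906355 ] [ 1.79985778e+02 -2.15757139e-03  2.56928049e+01] [ 0.61604166 -2.17502564 -1.40625477] [-0.29291024 -0.10926507 -0.18043284]
[ 0.5638323 -0.0213769]
```

```bash
cat >> st.py <<'E'
q=s['position']-np.r_[.5639,-.0212,0]; F=s['force']; print('TORQUE',s['moment'][2]+q[0]*F[1]-q[1]*F[0], 'z',s['position'][2])
E
python3 -m creep '[[-1,[0,0,0.3],[0,0,0]],[-1,[0,0,0.25],[0,0,0]],[-1,[0,0,0],[0,0,0]]]'; python3 st.py;python3 -m creep '[[-1,[0.02,-0.65,0],[0,0,3]],[-1,[0.02,-0.65,0],[0,0,3]],[-1,[0,0,0],[0,0,0]]]'; python3 st.py; python3 -m creep '[[-1,[0.02,-0.65,0],[0,0,3]],[-1,[0,0,0],[0,0,0]]]'; python3 st.py
```

```text
time: 13.65
position: [0.4517, -0.0754, 0.0853]
tcp_rot: [180.0, 0.0, 25.7]
force: [-1.2, -1.9, 0.8]
opening: 0.0103
gripper_force: 115.8
[ 0.45168639 -0.07537793  0.08529828] [1.79982948e+02 3.46371182e-03 2.56985480e+01] [-1.2418973  -1.86241751  0.840558  ] [-0.32634572 -0.02713792 -0.14829081]
[ 0.56378173 -0.02143358]
TORQUE -0.006585634469612148 z 0.0852982815881781
time: 13.95
position: [0.4468, -0.0632, 0.0857]
tcp_rot: [179.9, -0.0, 19.7]
force: [-0.4, -3.8, 0.4]
opening: 0.0104
gripper_force: 115.8
[ 0.4467508  -0.06323269  0.08565246] [ 1.79948625e+02 -1.54849585e-02  1.96831799e+01] [-0.4326489  -3.76172748  0.35350925] [-0.49664061  0.01432685 -0.40483924]
[ 0.56388204 -0.02133243]
TORQUE 0.01765871561137142 z 0.08565245591694959
time: 14.15
position: [0.4448, -0.0571, 0.0856]
tcp_rot: [180.0, -0.0, 16.8]
force: [-0.9, -3.6, 0.5]
opening: 0.0107
gripper_force: 115.8
[ 0.44479257 -0.0571491   0.08556616] [ 1.79960778e+02 -1.26427488e-02  1.67548780e+01] [-0.94163523 -3.57052233  0.50380374] [-0.45642454 -0.04063052 -0.38694233]
[ 0.56391139 -0.02128734]
TORQUE 0.0044824818736137265 z 0.08556615536155288
```

```bash
python3 -m creep '[[-1,[0.02,-0.65,0.03],[0,0,3]]]' >/dev/null; python3 st.py|grep TOR; python3 -m creep '[[-1,[0.02,-0.65,0.03],[0,0,3]]]'>/dev/null; python3 st.py|grep TOR; python3 -m creep '[[-1,[0.02,-0.65,0],[0,0,3]]]' ; python3 st.py
```

```text
TORQUE 0.2269148879515056 z 0.0852660505590453
TORQUE 0.23326631733791395 z 0.0850002383232974
time: 14.45
position: [0.4407, -0.0383, 0.085]
tcp_rot: [180.0, -0.0, 7.7]
force: [-1.4, -3.4, 1.1]
opening: 0.0106
gripper_force: 116.0
[ 0.44069679 -0.03833598  0.08504663] [ 1.79960747e+02 -2.06432056e-04  7.70549175e+00] [-1.38324618 -3.44324267  1.10298362] [-0.54728426 -0.00975646 -0.13925387]
[ 0.5639735  -0.02165628]
TORQUE 0.2612614198682334 z 0.08504663331140475
```

```bash
python3 -m creep '[[-1,[0.02,-0.65,0],[0,0,3]]]' >/dev/null; python3 st.py|grep TOR; python3 -m creep '[[-1,[0.01,-0.43,0],[0,0,2]]]'>/dev/null; python3 st.py|grep TOR; python3 -m creep '[[-1,[0.01,-0.43,0],[0,0,2]]]'>/dev/null ; python3 st.py
```

```text
TORQUE 0.18945765871744374 z 0.08506435605435277
TORQUE 0.24727984918169413 z 0.0850400258807153
[ 0.43962729 -0.02313477  0.0850292 ] [1.79968883e+02 7.79821775e-03 7.69650210e-01] [-3.03107705 -2.07646922  1.40579393] [-0.47076477  0.09791757 -0.11392715]
[ 0.56401606 -0.02146377]
TORQUE 0.13825686816212096 z 0.08502919656625954
```

```bash
python3 -m creep '[[-1,[0.01,-0.43,0],[0,0,2]]]' >/dev/null; python3 st.py|grep TOR; python3 -m creep '[[-1,[0.01,-0.43,0],[0,0,2]]]'>/dev/null; python3 st.py|grep TOR; python3 -m creep '[[-1,[0.01,-0.43,0],[0,0,2]]]'>/dev/null ; python3 st.py
```

```text
TORQUE 0.3179335864324818 z 0.08500319114789125
TORQUE 0.2711867298629626 z 0.08500167573704456
[ 0.44009806 -0.01062978  0.08498985] [ 1.79917336e+02  2.60188142e-02 -5.22693781e+00] [-4.38617837 -4.42195125  2.08783754] [-0.91115368  0.20266033  0.07434267]
[ 0.56398076 -0.02196272]
TORQUE 0.6681516959445775 z 0.0849898517389125
```

```bash
python3 -m creep '[[-1,[0.01,-0.43,0],[0,0,2]]]' >/dev/null; python3 st.py; python3 -m creep '[[-1,[0.01,-0.22,0],[0,0,1]]]'>/dev/null; python3 st.py
```

```text
[ 0.44050665 -0.00647237  0.08495829] [ 1.79900483e+02  3.47392449e-02 -7.22033488e+00] [-3.5158823  -5.15997964  1.18936705] [-0.91105135  0.20291763  0.12366872]
[ 0.56392018 -0.02210762]
TORQUE 0.8121565050921782 z 0.08495828510623381
[ 0.44080871 -0.00426944  0.0849116 ] [ 1.79895133e+02  4.80105070e-02 -8.20114727e+00] [-4.0854957  -5.22728177  2.88266226] [-0.9088858   0.31934172  0.14614885]
[ 0.56393652 -0.02201494]
TORQUE 0.858751463952909 z 0.08491159862021196
```

```bash
python3 -m creep '[[-1,[0.01,-0.43,0],[0,0,2]]]' >/dev/null; python3 st.py|grep TOR; python3 -m creep '[[-1,[0.01,-0.43,0],[0,0,2]]]'>/dev/null; python3 st.py|grep TOR;  python3 -m creep '[[-1,[0.01,-0.33,0],[0,0,1.5]]]'>/dev/null; python3 st.py;python3 -m creep '[[-1,[0,0,0],[0,0,0]],[-1,[0,0,0],[0,0,0]]]'>/dev/null; python3 st.py
```

```text
TORQUE 0.8827828632283958 z 0.08488500504706016
TORQUE 1.0178486216690523 z 0.08487050967750448
[0.44295839 0.00725763 0.08484638] [ 1.79871621e+02  7.36402560e-02 -1.37066113e+01] [-4.53481874 -5.90640606  1.43600804] [-1.02665966  0.50333417  0.27747706]
[ 0.5638157  -0.02221898]
TORQUE 1.120857521631348 z 0.08484638167629238
[0.44300841 0.0074497  0.08484109] [ 1.79912029e+02  7.61088866e-02 -1.36322638e+01] [-4.47983955 -4.32434563  1.6062851 ] [-0.7514705   0.41405103  0.00535283]
[ 0.56390387 -0.02187006]
TORQUE 0.6564759044818137 z 0.08484108615022813
```

```bash
python3 -m creep '[[-1,[0.01,0.38,0],[0,0,-1.75]],[-1,[0.01,0.38,0],[0,0,-1.75]],[-1,[0,0,0],[0,0,0]],[-1,[0,0,-1],[0,0,0]],[-1,[0,0,-1],[0,0,0]],[-1,[0,0,-2],[0,0,0]],[-1,[0,0,-4],[0,0,0]],[-1,[0,0,-4],[0,0,0]],[-1,[0,0,0],[0,0,-6.5]],[-1,[0,0,0],[0,0,-7]],[-1,[0,0,0],[0,0,0]]]'; python3 st.py
```

```text
time: 16.85
position: [0.4421, 0.001, 0.2056]
tcp_rot: [-180.0, -0.0, 3.3]
force: [0.1, 0.7, -2.7]
opening: 0.0109
gripper_force: 115.4
[0.44212244 0.00101956 0.20560969] [-1.79977360e+02 -4.67515463e-02  3.31426852e+00] [ 0.08211251  0.71388808 -2.69959817] [-0.01170127  0.14408438  0.00054395]
[0.56631437 0.00821146]
TORQUE -0.08821610936073766 z 0.2056096940247123
```

```bash
python3 -m creep '[[-1,[-0.85,4.24,0],[0,0,0]],[-1,[-0.85,4.24,0],[0,0,0]],[-1,[-0.85,4.24,0],[0,0,0]],[-1,[-0.85,4.24,0],[0,0,0]],[-1,[-0.85,4.24,0],[0,0,0]],[-1,[-0.85,4.24,0],[0,0,0]],[-1,[-0.85,4.24,0],[0,0,0]],[-1,[0,0,0],[0,0,0]],[-1,[0,0,0],[0,0,0]]]'
python3 - <<'E'
from h import *
p,d=imaging.snapshot("top"); q=cv2.imread("pics/top0.png")
f=lambda m:cv2.resize(m[135:195,250:310],None,fx=6.6,fy=6.6,interpolation=cv2.INTER_CUBIC)
cv2.imwrite("pics/crop3.png",np.hstack([f(q),f(p)]))
E
```

```text
time: 17.75
position: [0.3988, -0.2994, 0.2042]
tcp_rot: [-179.9, 0.1, 3.0]
force: [0.0, 0.1, -2.6]
opening: 0.0106
gripper_force: 115.4
```

View pics/crop3.png

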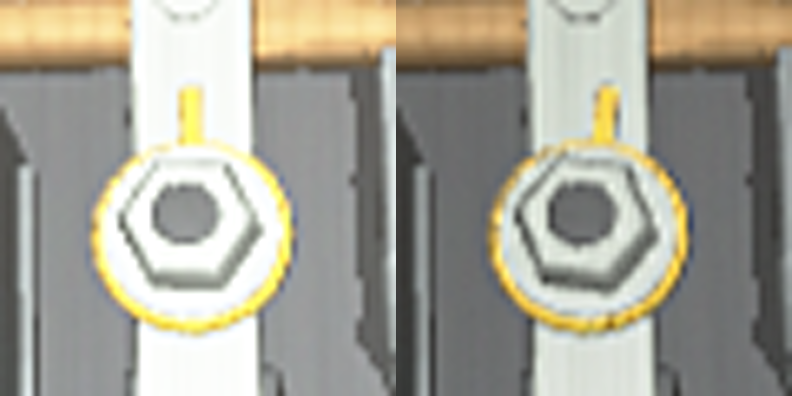

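The before/after crops show the collar pointer tip moved from x=190 to x≈210 on a 123 px radius, so the collar turned about 9° clockwise, which is on target. Now I'll lay the spanner down at its original place.

```bash
python3 -m creep '[[-1,[0,0,4.5],[0,0,0]],[-1,[0,0,4.5],[0,0,0]],[-1,[0,0,4.5],[0,0,0]],[-1,[0,0,4.0],[0,0,0]],[-1,[0,0,1.3],[0,0,0]],[-1,[0,0,0.6],[0,0,0]],[-1,[0,0,0.2],[0,0,0]],[-1,[0,0,0.1],[0,0,0]],[-1,[0,0,0],[0,0,0]]]'
```

```text
time: 18.7
position: [0.4003, -0.2998, 0.0098]
tcp_rot: [179.9, -0.1, 3.2]
force: [0.7, 0.1, -3.5]
opening: 0.0105
gripper_force: 115.3
```

```bash
python3 -m creep '[[-1,[0,0,0.2],[0,0,0]],[-1,[0,0,0.15],[0,0,0]],[-1,[0,0,0],[0,0,0]]]' 40; python3 -m creep '[[-0.6,[0,0,0],[0,0,0]],[0.0,[0,0,0],[0,0,0]],[1,[0,0,0],[0,0,0]],[1,[0,0,0],[0,0,0]],[1,[0,0,0],[0,0,0]],[1,[0,0,-1],[0,0,0]],[1,[0,0,-4],[0,0,0]],[1,[0,0,-4.5],[0,0,0]],[1,[0,0,-4.5],[0,0,0]],[1,[0,0,-4.5],[0,0,0]],[1,[0,0,0],[0,0,0]],[1,[0,0,0],[0,0,0]]]'
python3 - <<'E'
from h import *
p,d=imaging.snapshot("wrist"); t,_=imaging.snapshot("top"); cv2.imwrite("pics/end.png",np.hstack([cv2.resize(p,(400,250)),cv2.resize(t,(400,250))]))
c=imaging.calibration("wrist"); np.save("pics/e.npy",d)
E
```

```text
time: 19.0
position: [0.3999, -0.2997, 0.0063]
tcp_rot: [179.9, -0.1, 3.2]
force: [-2.1, 2.0, 5.1]
opening: 0.0107
gripper_force: 116.6
time: 20.2
position: [0.3998, -0.2995, 0.1914]
tcp_rot: [179.8, -0.2, 3.2]
force: [-0.5, 0.4, -0.3]
opening: 0.0855
gripper_force: 0.0
```

View pics/end.png

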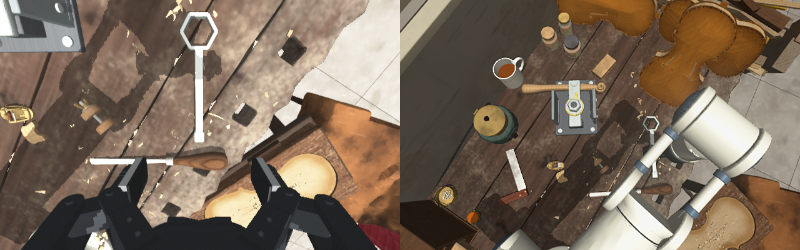

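The pictures show the spanner lying on the bench (ring at (199,30) in the wrist view), released and well clear of the hold-down. The bystanders haven't moved.

```bash
python3 -c "
from cell import bot; print(bot.close_job())"
```

```text
the job is handed in; nothing more can be done
None
```

I tightened the nut in three spanner strokes until it carried the collar round by about 9–10° (torque readings and the pointer's shift in the pictures), laid the spanner back at its original place on the bench with nothing else moved, and handed the job in at about 20 s; no verdict was returned.

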